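# Load the tape dispenser spindle

### The job

Reload the bench tape dispenser: slide the blue roll of labelling tape onto its horizontal spindle fully home against the collar, then the yellow roll snug against the blue one, then fit the black end cap over the spindle's end, hollow side first, snug against the yellow roll. The spindle sits loosely set in its clamp, never quite where the stand says, so find it by touch or sight and work gently: no more than 25 N against the dispenser. Leave the red roll in the cradle and everything else on the bench where it is, and let go of all of it at the end.

Things in the scene. Friction and masses are not known exactly. Their poses are not given: they have to be found in the camera images.
- stand: grey tape dispenser, fixed. Origin under its base, straight below the spindle's swivel; z up; the spindle sticks out level, roughly along +y. Base plate 12 mm thick, x -75 to 75, y -35 to 95 mm, with a cutter wall 46 mm high on its -x edge; post 40 (x) by 30 mm round the origin, 140 mm high. Loaded, the middles of blue roll, yellow roll and cap lie 47.5, 72.5 and 101 mm from the origin along the spindle.
- root (a point): point on the stand: the NOMINAL centre of the dark collar's outer face (collar 40 mm diameter; the stop for the first roll), 35 mm from the origin along y, 120 mm up. The true spindle axis is clamped up to 5 mm higher or lower than this (unmeasured; find by touch or sight) and is level; it gives only above about 30 N. A loaded roll hangs 1.5 mm below the spindle's axis.
- tip (a point): point on the stand: the NOMINAL centre of the spindle's free tip, 110 mm from the origin along y, 120 mm up. The true tip is off by up to 5 mm in height and, since the spindle is swivelled up to 0.07 rad either way about the vertical through the stand's origin, up to 8 mm along the stand's x. Steel spindle, 19 mm diameter to 106 mm out, then a 4 mm chamfer to 15 mm diameter.
- blue_roll: a roll of blue labelling tape on a white core, 58 mm outside diameter, 25 mm wide, hole 22 mm diameter straight through, about 70 g. It stands on edge in the cradle at the start. Origin at its middle (29 mm above the cradle floor it stands on); y is the axis of the hole, x and z turn with the roll.
- yellow_roll: a roll of yellow labelling tape on a white core, 58 mm outside diameter, 25 mm wide, hole 22 mm diameter straight through, about 70 g. It stands on edge in the cradle at the start. Origin at its middle (29 mm above the cradle floor it stands on); y is the axis of the hole, x and z turn with the roll.
- red_roll: a roll of red labelling tape on a white core, 58 mm outside diameter, 25 mm wide, hole 22 mm diameter straight through, about 70 g. It stands on edge in the cradle at the start. Origin at its middle (29 mm above the cradle floor it stands on); y is the axis of the hole, x and z turn with the roll. Not wanted: it stays in the cradle.
- end_cap: the black end cap, a round knob 58 mm in diameter and 32 mm long, about 70 g, with a 22 mm diameter blind hole 27 mm deep that opens on its -y face; the +y end is closed with a grey dot. Standing on edge in the cradle at the start, open end towards the dispenser side. Origin at the middle of its length on the axis (29 mm above the cradle floor); y is the axis, pointing from the open to the closed end.
- cradle: white low cradle fixed to the bench, 70 mm in x, 256 mm in y; floor 6 mm above the bench, with two 5 mm high ridges along y, 19 to 24 mm to either side of the middle line, that keep the rolls from rolling. Origin at the middle of its underside, y along it. Its four places lie at y = -90, -30, 30 and 90 mm on the middle line; which holds what varies.
- tube_rack: bystander: green rack of small tubes, 75 x 150 mm, 45 mm high, loose on the bench. Origin under its centre.
- reagent_bottle: bystander: clear bottle with blue cap, 56 mm diameter, 110 mm high, loose. Origin under its centre.
- pen_cup: bystander: steel cup with pens, 64 mm diameter, 125 mm high with the pens, loose. Origin under its centre.
Things that resemble listed ones, but are neither listed nor needed, are in the scene too. There is more than one size of the yellow_roll; the job needs the smaller. Several things have the shape of the stand; the one meant has the colours described above.

How it is judged (in metres and radians):
On the way, in this order (a step that is already met when the one before it is completed fails the run):
1. the blue roll is threaded on the spindle and home against the collar (y of blue_roll in the frame of stand between 0.045 and 0.05 m and x of blue_roll in the frame of stand between -0.012 and 0.012 m and z of blue_roll in the frame of stand between 0.106 and 0.132 m and angle between the y axis of blue_roll and the y axis of stand, either way round below 0.17 rad), for 0.2 s.
2. the yellow roll is threaded behind it, snug against the blue roll (all of step 1 and y of yellow_roll in the frame of stand between 0.0695 and 0.0755 m and x of yellow_roll in the frame of stand between -0.012 and 0.012 m and z of yellow_roll in the frame of stand between 0.106 and 0.132 m and angle between the y axis of yellow_roll and the y axis of stand, either way round below 0.17 rad), for 0.2 s.
3. the end cap is on the spindle, snug against the yellow roll (all of step 2 and y of end_cap in the frame of stand between 0.0975 and 0.1045 m and x of end_cap in the frame of stand between -0.012 and 0.012 m and z of end_cap in the frame of stand between 0.106 and 0.132 m and angle between the y axis of end_cap and the y axis of stand, either way round below 0.17 rad), for 0.2 s.
At the end, for the whole second after the job is handed in: In the stand's frame the blue roll's middle is at y 47.5 +-2.5 mm, the yellow roll's at 72.5 +-3, the cap's at 101 +-3.5; each on the spindle (x within 12 mm, z 106 to 132 mm, axis within 0.17 rad of the stand's y) and at rest (below 20 mm/s) (all of step 3 and linear speed of each of blue_roll, yellow_roll, end_cap below 0.02 m/s); the robot touches nothing.
It fails at once if the dispenser or its spindle is pushed with more than 25 N (contact force between stand and anything else above 25 N).
It fails at once if the red roll is moved more than 15 mm or taken from the cradle (distance of red_roll from where it was at the start of the episode above 0.015 m).
It fails at once if a bystander (tube rack, bottle, pen cup) is moved more than 15 mm (distance of any of tube_rack, reagent_bottle, pen_cup from where it was at the start of the episode above 0.015 m).
It also fails if it takes over 72 s, if anything falls off the work surface, if the arm or the gripper's body presses on something with over 40 N, if the wrist force passes 120 N, or if a joint passes its speed limit or range.

### The arm

A 6-joint arm with a two-finger parallel gripper is mounted at the origin on the work surface. World frame = base frame: x ahead of the robot, y to its left, z up, the work surface at z = 0. Lengths are in m, angles in degrees, forces in N, time in s.
With the tool pointing down it reaches from about 0.4 to 0.825 m from the base axis. Payload 7 kg.
Tool frame: the origin (TCP) lies on the mounting face of the last link; the fingertips stand 178 mm ahead of it and the grasp point (between the pads) lies 159 mm ahead of it; z points along the fingers, y is the direction in which the jaws open and shut (so a half turn about z gives the same grasp; the last joint's range is limited). The gripper opens to 88 mm and grips with 3 to 60 N. Pads are 19 mm wide; open, the fingers measure 130 mm over their backs; the gripper's body (78 mm by 193 mm) begins 47 mm behind the grasp point.
Start: joints at [84.574, 20.546, 0.682, 0, -70.136, -16.507], TCP at [0.252, 0.626, 0.405] pointing down, gripper open.
Joint ranges: [-176.03, 176.03], [-82.01, 121.73], [-58.28, 71.71], [-173.87, 95.51], [-174.79, -0.11], [-173.66, 173.66]. Speed limits (degrees/s): [136.94, 136.94, 172.46, 180, 180, 180].

### API

Orientations are given as [roll, pitch, yaw] about the fixed x, y, z axes, in that order (R = Rz(yaw) Ry(pitch) Rx(roll)).
In Python, from plant import r gives the robot as it stands. The module is installed in compiled form; this text tells all that it offers.
- The arm moves only by the tool carry_out, never from a script. Its argument "plan" is a list of rows, each a list of 3 entries, a list of its own where there are three numbers: the shift along the tool's x, y, z in m, then the turn, a rotation vector about the tool's x, y, z in degrees, then the closure in counts, from 0 (fully open) to 255 (shut). In form: [[[x, y, z], [ax, ay, az], hand], ...]. A call has 1 to 12 rows; each row shifts and turns the commanded pose from where the row before left it, along the tool's axes as they then stand; what a row does not reach is not made up. A row lasts 1/12 s, in which the tool goes at most 41.7 mm and 7.16 degrees, less where a joint would pass 70% of its speed; a pose out of reach is approached as far as the arm can. A call is refused whole if a number of a shift passes 0.0417 or a number of a turn 7.16, either way. A call with a gripper value outside its range is refused whole. The fingers move at their own pace and stop on an object; "grip_force" is the grip in N (left out, the last holds). Time passes only in rows, so rows that do not move let the fingers close. It gives the time, the measured TCP pose, the force and the opening at its end, in the units of the state.
- r.get_state(): the state, without advancing time (a new reading comes with each control period).
- r.capture(name): name is "side" or "top" or "wrist"; returns the picture (480x640x3 uint8, red, green, blue); there is no depth.
- r.get_calibration(name): a dict with "K" (3x3 intrinsics, pixels), "rvec" (rotation vector, rad) and "tvec" (3), from world to camera coordinates, as OpenCV has them. Camera axes: x right, y down, z forward; pixel columns grow to the right and rows downward; lengths in m; the calibration is good to about 2 mm. A picture is of the moment at which its call begins: read the wrist's pose just before it. get_calibration takes no time and is no camera call; for the wrist camera it gives the pose at the moment of the call.
- r.close_job(): hands the job in, once; it reports no verdict.
The state is a dict: "time_s": time; "joints": joint angles; "qd": joint speeds; "joint_torque": joint torques, N m; "tcp_pos": TCP position; "eef_rot": TCP orientation; "contact_force": force on the tool from outside, world axes, zero at the start; "moment": the same for the moment, N m; "gripper_width": finger opening in m.
Only numpy, scipy, OpenCV 4.12 (cv2) and the standard library are available. Lean on these libraries where they do the work, as an engineer would, in place of code of your own. Each camera call takes 0.05 s, during which the arm holds its last target. There are 200 camera calls.

## Working session

There is one attempt and no reset: what is moved stays moved. The work goes in short steps, Python scripts to look and compute and a tool call to move; the robot and the scene stay as the last step left them, time stands still between calls to the robot, and variables do not carry over. Pictures are saved under pics/ and viewed, about 8 in all and at most 12, crops included, and the job is handed in when it is done.

Besides the shell and the picture viewer there is one more tool, called after "Call:" by a JSON object that holds its "method" and its "body", one argument or row to a line. carry_out: Moves the arm, as the interface text tells. Its arguments: {"type":"object","properties":{"plan":{"type":"array","items":{"type":"array"}},"grip_force":{"type":"number"}},"required":["plan"]}

```bash
mkdir -p pics
python3 - <<'E'
from plant import r
import cv2, numpy as np
s=r.get_state(); print(s)
for n in("top","side"):
    im=r.capture(n); cv2.imwrite(f"pics/{n}0.png",im[...,::-1]); c=r.get_calibration(n)
    R=cv2.Rodrigues(np.array(c["rvec"]))[0]; print(n,c["K"],"\n",R,-R.T@np.array(c["tvec"]).ravel())
E
```

```text
{'time_s': 0.0, 'joints': array([ 8.45734387e+01,  2.05901499e+01,  6.34095887e-01, -1.98195348e-02,
       -7.01364886e+01, -1.65078137e+01]), 'qd': array([ 0.03584177, -0.06370505,  0.09297887, -0.04506934, -0.10421837,
       -0.03846903]), 'joint_torque': array([-2.55239347e-04, -5.82710123e+01,  2.93066096e+01,  6.99768528e+00,
        7.14881869e-03, -1.64678750e-04]), 'tcp_pos': array([0.25206122, 0.62595653, 0.40374035]), 'eef_rot': array([ 1.79905977e+02, -8.43435723e-03, -2.19411174e+01]), 'contact_force': array([ 0.04366264, -0.04740344,  0.26973742]), 'moment': array([-0.01002413, -0.00060339, -0.00809778]), 'gripper_width': 0.08757007625063726}
top [[474.20862017   0.         320.28790199]
 [  0.         474.20862017 242.6765655 ]
 [  0.           0.           1.        ]] 
 [[ 3.24969681e-04 -9.99805337e-01 -1.97277301e-02]
 [-9.96971304e-01  1.21029588e-03 -7.77608840e-02]
 [ 7.77696232e-02  1.96932507e-02 -9.96776836e-01]] [ 0.3580746  -0.19380511  1.39097576]
side [[610.07079403   0.         310.1201954 ]
 [  0.         610.07079403 238.91595453]
 [  0.           0.           1.        ]] 
 [[-0.88850771 -0.45871615 -0.0115559 ]
 [-0.34312163  0.68090713 -0.64701857]
 [ 0.30466636 -0.57091591 -0.76238667]] [0.02967766 0.65397359 1.2125242 ]
```

View pics/top0.png

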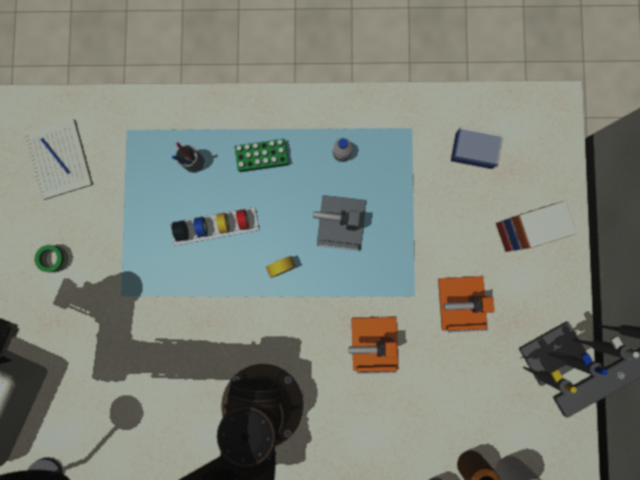

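View pics/side0.png

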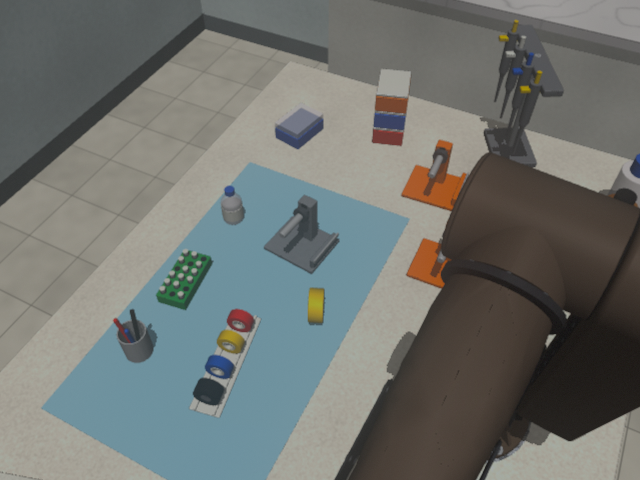

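Candidates in the top view:
- **Blue roll:** (201,227), the only one.
- **Yellow roll:** (223,223) in the cradle, or the loose, larger-looking one at (282,267).
- **Red roll:** (243,219).
- **Cap:** (180,231).
- **Stand:** grey at (342,220). The orange stands at (375,345) and (465,305) are decoys.

I'll take the cradle yellow and the grey stand, and check both in a close crop.

```bash
cat > h.py <<'E'
from plant import r
import cv2, numpy as np
from scipy.spatial.transform import Rotation as Rn
def cam(n):
    c=r.get_calibration(n); R=cv2.Rodrigues(np.array(c["rvec"]))[0]; t=np.array(c["tvec"]).ravel()
    return np.array(c["K"]),R,t
def ray(cm,p):
    K,R,t=cm; d=R.T@np.linalg.solve(K,[p[0],p[1],1.]); return -R.T@t,d
def onz(cm,p,h):
    o,d=ray(cm,p); return o+d*(h-o[2])/d[2]
def proj(cm,P):
    K,R,t=cm; q=(R@np.atleast_2d(P).T).T+t; q=q@K.T; return q[:,:2]/q[:,2:]
def toolshift(target,yaw):
    "shift of TCP to target (world) and turn about tool z, from the measured pose"
    s=r.get_state(); Rt=Rn.from_euler('xyz',s["eef_rot"],degrees=True)
    return Rt.inv().apply(np.array(target)-s["tcp_pos"]), (Rt.inv()*Rn.from_euler('xyz',[180,0,yaw],degrees=True)).as_rotvec(degrees=True)
E
python3 - <<'E'
from h import *
t=cam("top")
for n,p,h in [("cap",(180,231),.064),("blue",(201,227),.064),("yel",(223,223),.064),("red",(243,219),.064),("bigyel",(282,267),.07),("tip",(315,216),.12),("post",(351,219),.14)]:
    print(n,onz(t,p,h).round(3))
im=cv2.imread("pics/top0.png")
a=cv2.resize(im[195:285,160:370],(800,343),interpolation=cv2.INTER_CUBIC)
im2=cv2.imread("pics/side0.png"); b=cv2.resize(im2[190:415,185:345][15:],None,fx=1.2,fy=1.2)
cv2.imwrite("pics/crop.png",np.vstack([a,np.zeros((252,800,3),np.uint8)]))
c=cv2.imread("pics/crop.png"); c[343:343+252,:192]=b[:252,:192]
d=cv2.resize(im2[190:270,260:345],(265,250),interpolation=cv2.INTER_CUBIC); c[343:593,200:465]=d
e=cv2.resize(im2[285:415,180:335],(298,250),interpolation=cv2.INTER_CUBIC); c[343:593,480:778]=e
cv2.imwrite("pics/crop.png",c)
s=r.get_state(); print(s["time_s"]); w=cam("wrist"); print(w[1].round(3),(-w[1].T@w[2]).round(3),w[0][0,0])
E
```

```text
cap [0.495 0.229 0.064]
blue [0.506 0.17  0.064]
yel [0.518 0.108 0.064]
red [0.529 0.051 0.064]
bigyel [ 0.393 -0.061  0.07 ]
tip [ 0.53  -0.154  0.12 ]
post [ 0.519 -0.251  0.14 ]
0.1
[[-0.374 -0.928  0.001]
 [-0.886  0.358  0.295]
 [-0.274  0.109 -0.955]] [0.325 0.596 0.383] 386.34953410015225
```

View pics/crop.png

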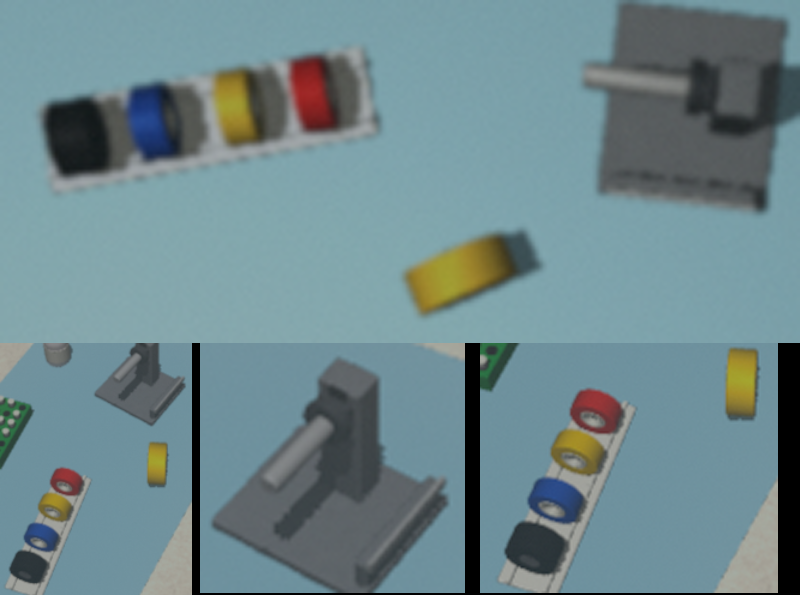

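The crop settles it: the loose yellow roll is about 75 mm across (too big), and the cradle yellow is the small one. The grey stand's spindle points to world +y, with the cutter wall on its -x side. Next I move over the cradle for a close wrist view.

Call:
{"method": "carry_out", "body": {
  "plan": [
    [[0.03, 0.0253, 0.003], [0, 0, 0], 0],
    [[0.03, 0.0253, 0.003], [0, 0, 0], 0],
    [[0.03, 0.0253, 0.003], [0, 0, 0], 0],
    [[0.03, 0.0253, 0.003], [0, 0, 0], 0],
    [[0.03, 0.0253, 0.003], [0, 0, 0], 0],
    [[0.03, 0.0253, 0.003], [0, 0, 0], 0],
    [[0.03, 0.0253, 0.003], [0, 0, 0], 0],
    [[0.03, 0.0253, 0.003], [0, 0, 0], 0],
    [[0.03, 0.0253, 0.003], [0, 0, 0], 0],
    [[0.03, 0.0253, 0.003], [0, 0, 0], 0],
    [[0.03, 0.0253, 0.003], [0, 0, 0], 0],
    [[0.03, 0.0253, 0.003], [0, 0, 0], 0]
  ]
}}

```text
time_s: 1.1
tcp_pos: [0.473, 0.2081, 0.3685]
eef_rot: [-180.0, 0.0, -21.9]
contact_force: [2.1, 1.1, -0.1]
gripper_width: 0.0874
```

Call:
{"method": "carry_out", "body": {
  "plan": [
    [[0.03, 0.0253, 0.003], [0, 0, 0], 0],
    [[0.03, 0.0253, 0.003], [0, 0, 0], 0],
    [[0, 0, 0], [0, 0, 7.15], 0],
    [[0, 0, 0], [0, 0, 7.15], 0],
    [[0, 0, 0], [0, 0, 7.15], 0],
    [[0, 0, 0], [0, 0, 7.15], 0],
    [[0, 0, 0], [0, 0, 7.15], 0],
    [[0, 0, 0], [0, 0, 7.15], 0],
    [[0, 0, 0], [0, 0, 7.15], 0],
    [[0, 0, 0], [0, 0, 7.15], 0],
    [[0, 0, 0], [0, 0, 0], 0],
    [[0, 0, 0], [0, 0, 0], 0]
  ]
}}

```text
time_s: 2.1
tcp_pos: [0.5093, 0.1406, 0.3625]
eef_rot: [180.0, -0.0, -78.9]
contact_force: [0.2, -0.2, -0.3]
gripper_width: 0.088
```

Run:
```python
from h import *
s=r.get_state(); w=cam("wrist"); im=r.capture("wrist"); cv2.imwrite("pics/w1.png",im[...,::-1]); print(s["time_s"],s["tcp_pos"],s["eef_rot"],s["contact_force"],s["joints"])
np.savez("w1.npz",*w)
```

```text
2.1 [0.5093395  0.14063775 0.36246145] [ 1.79975804e+02 -6.85667974e-03 -7.89073396e+01] [ 0.18908004 -0.20523314 -0.31161314] [ 3.67175575e+01  8.65988589e+00 -2.12437938e+01 -4.93813935e-03
 -6.01211016e+01 -2.56224377e+01]
```

View pics/w1.png

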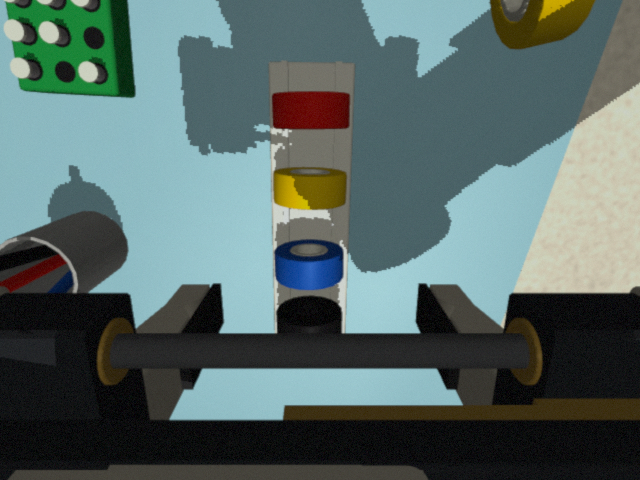

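Run:
```python
from h import *
f=np.load("w1.npz"); w=(f["arr_0"],f["arr_1"],f["arr_2"])
for u,h in((270,0),(354,0)): print("cradle corner",onz(w,(u,63),.006).round(4))
for n,u,vb,vt in(("red",311.5,128,93),("yel",310,208,168),("blue",309,290,240)):
    e=onz(w,(u,vb),.064); g=onz(w,(u,vt),.006); m=onz(w,(u,(vb+vt)/2),.035); print(n,"+y rim top",e.round(4),"-y face foot",g.round(4),"mid",((e+g)/2).round(4),m.round(4))
for n,u1,u2,v in(("red",273,350,110),("yel",274,346,185),("blue",275,343,262)):
    print(n,onz(w,(u1,v),.035).round(4),onz(w,(u2,v),.035).round(4))
```

```text
cradle corner [0.5702 0.0286 0.006 ]
cradle corner [0.5044 0.0156 0.006 ]
red +y rim top [0.5276 0.0697 0.064 ] -y face foot [0.5335 0.0443 0.006 ] mid [0.5305 0.057  0.035 ] [0.5304 0.058  0.035 ]
yel +y rim top [0.5181 0.1256 0.064 ] -y face foot [0.5234 0.1042 0.006 ] mid [0.5208 0.1149 0.035 ] [0.5205 0.1162 0.035 ]
blue +y rim top [0.5067 0.1906 0.064 ] -y face foot [0.5123 0.1684 0.006 ] mid [0.5095 0.1795 0.035 ] [0.5091 0.1812 0.035 ]
red [0.5589 0.0632 0.035 ] [0.5019 0.0521 0.035 ]
yel [0.5492 0.1193 0.035 ] [0.4928 0.1083 0.035 ]
blue [0.538 0.184 0.035] [0.4813 0.1729 0.035 ]
```

Sizes agree with the description (58 mm diameters, 60 mm pitch): blue is at about (0.5095, 0.177) and the cradle axis is turned about 11°. Now grasping blue.

Call:
{"method": "carry_out", "body": {
  "plan": [
    [[-0.009, -0.0018, 0.039], [0, 0, 0], 0],
    [[-0.009, -0.0018, 0.039], [0, 0, 0], 0],
    [[-0.009, -0.0018, 0.039], [0, 0, 0], 0],
    [[-0.009, -0.0018, 0.039], [0, 0, 0], 0],
    [[0, 0, 0.0125], [0, 0, 0], 0],
    [[0, 0, 0], [0, 0, 0], 0],
    [[0, 0, 0], [0, 0, 0], 0]
  ],
  "grip_force": 10
}}

```text
time_s: 2.73
tcp_pos: [0.5098, 0.1775, 0.1937]
eef_rot: [179.9, -0.1, -79.0]
contact_force: [0.6, 0.7, 0.8]
gripper_width: 0.0877
```

Call:
{"method": "carry_out", "body": {
  "plan": [
    [[0, 0, 0], [0, 0, 0], 255],
    [[0, 0, 0], [0, 0, 0], 255],
    [[0, 0, 0], [0, 0, 0], 255],
    [[0, 0, 0], [0, 0, 0], 255],
    [[0, 0, 0], [0, 0, 0], 255],
    [[0, 0, 0], [0, 0, 0], 255],
    [[0, 0, 0], [0, 0, 0], 255],
    [[0, 0, 0], [0, 0, 0], 255]
  ],
  "grip_force": 10
}}

```text
time_s: 3.4
tcp_pos: [0.51, 0.1775, 0.195]
eef_rot: [-179.9, 0.0, -79.1]
contact_force: [-0.3, -1.1, 7.2]
gripper_width: 0.0578
```

Call:
{"method": "carry_out", "body": {
  "plan": [
    [[0, 0, -0.02], [0, 0, 0], 255],
    [[0, 0, -0.035], [0, 0, 0], 255],
    [[0, 0, -0.04], [0, 0, 0], 255],
    [[0, 0, -0.04], [0, 0, 0], 255],
    [[0, 0, -0.03], [0, 0, 0], 255],
    [[0.0356, 0.0184, 0], [0, 0, 0], 255],
    [[0.0356, 0.0184, 0], [0, 0, 0], 255],
    [[0.0356, 0.0184, 0], [0, 0, 0], 255],
    [[0.0356, 0.0184, 0], [0, 0, 0], 255],
    [[0.0356, 0.0184, 0], [0, 0, 0], 255],
    [[0.0356, 0.0184, 0], [0, 0, 0], 255],
    [[0.0356, 0.0184, 0], [0, 0, 0], 255]
  ]
}}

```text
time_s: 4.4
tcp_pos: [0.4289, -0.0932, 0.3593]
eef_rot: [-180.0, 0.0, -79.1]
contact_force: [1.6, -0.5, -1.0]
gripper_width: 0.058
```

Call:
{"method": "carry_out", "body": {
  "plan": [
    [[0.0356, 0.0184, 0], [0, 0, 0], 255],
    [[0, 0, 0], [0, 0, 5.7], 255],
    [[0, 0, 0], [0, 0, 5.7], 255],
    [[0, 0, 0], [0, 0, 5.6], 255],
    [[0, 0, 0], [0, 0, 0], 255],
    [[0, 0, 0], [0, 0, 0], 255]
  ]
}}

```text
time_s: 4.9
tcp_pos: [0.4186, -0.1301, 0.3591]
eef_rot: [180.0, 0.0, -96.0]
contact_force: [-0.4, -0.1, -1.1]
gripper_width: 0.0579
```

```bash
cat > snap.py <<'E'
import sys
from h import *
n=sys.argv[1]
s=r.get_state(); w=cam("wrist"); im=r.capture("wrist"); cv2.imwrite(f"pics/{n}.png",im[...,::-1]); np.savez(n+".npz",*w)
print(s["time_s"],s["tcp_pos"].round(4),s["eef_rot"].round(2),s["contact_force"].round(1),s["gripper_width"])
E
python3 snap.py v1
```

```text
4.9 [ 0.4186 -0.1301  0.3591] [ 1.7999e+02  1.0000e-02 -9.5970e+01] [-0.4 -0.1 -1.1] 0.05787696981463732
```

Call:
{"method": "carry_out", "body": {
  "plan": [
    [[-0.0038, -0.0365, 0], [0, 0, 0], 255],
    [[-0.0038, -0.0365, 0], [0, 0, 0], 255],
    [[-0.0038, -0.0365, 0], [0, 0, 0], 255],
    [[-0.0038, -0.0365, 0], [0, 0, 0], 255],
    [[-0.0038, -0.0365, 0], [0, 0, 0], 255],
    [[-0.0038, -0.0365, 0], [0, 0, 0], 255],
    [[0, 0, 0], [0, 0, 0], 255],
    [[0, 0, 0], [0, 0, 0], 255]
  ]
}}

```text
time_s: 5.62
tcp_pos: [0.6407, -0.1302, 0.357]
eef_rot: [179.8, -0.0, -95.9]
contact_force: [-1.4, 0.5, -1.2]
gripper_width: 0.0578
```

```bash
python3 snap.py v2
python3 - <<'E'
import cv2,numpy as np
a=[cv2.imread(f"pics/v{i}.png") for i in(1,2)]
cv2.imwrite("pics/v12.png",np.vstack([cv2.resize(x[:360],(533,300)) for x in a]))
E
```

```text
5.6167 [ 0.6407 -0.1302  0.357 ] [ 1.7984e+02 -3.0000e-02 -9.5950e+01] [-1.4  0.5 -1.2] 0.05775665460639455
```

View pics/v12.png

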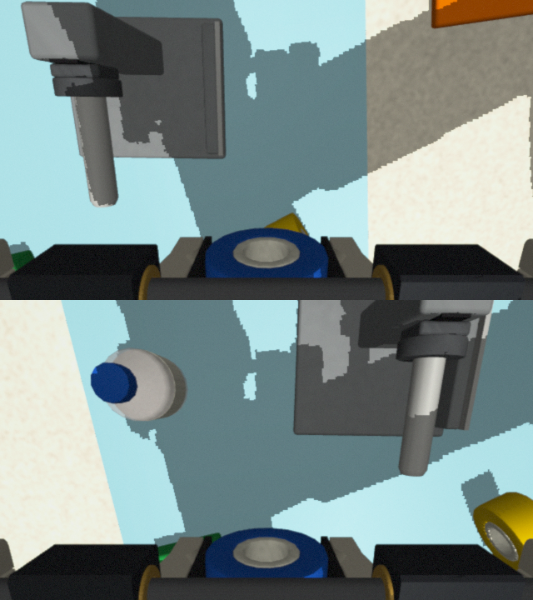

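The first view shows the spindle from (92,96) to (104,205) in the picture. The second shows it from (428,355) to (412,474), with the blue roll held level and straight in the jaws. I'll enlarge both spindles.

Run:
```python
import cv2,numpy as np
a=cv2.imread("pics/v1.png")[90:260,70:165]; b=cv2.imread("pics/v2.png")[50:220,462:557]
o=np.hstack([cv2.convertScaleAbs(cv2.resize(x,None,fx=3.5,fy=3.5,interpolation=cv2.INTER_CUBIC),alpha=1.3) for x in(a,b)])
for i in range(0,170,20): cv2.putText(o,str(90+i)+"/"+str(50+i),(0,int(3.5*i)+8),0,.35,(0,0,255)); 
for x0,off in((0,70),(332,462)):
    for j in range(0,95,10): cv2.line(o,(x0+int(j*3.5),0),(x0+int(j*3.5),6),(0,0,255),1)
cv2.imwrite("pics/z12.png",o); print(o.shape)
```

```text
(595, 664, 3)
```

View pics/z12.png

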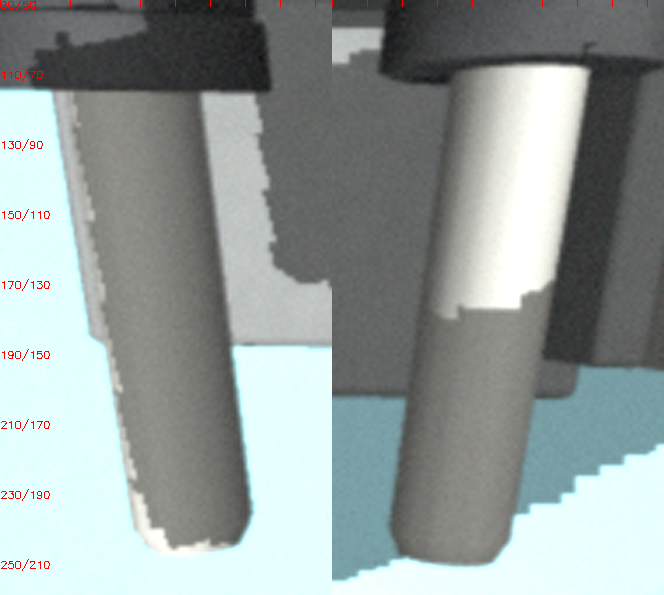

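```bash
cat > fit.py <<'E'
from h import *
from scipy.optimize import least_squares
L=lambda n:tuple(np.load(n+".npz")[f"arr_{i}"] for i in range(3))
c1,c2=L("v1"),L("v2")
f1=lambda x,y:(70+(x+.5)/3.5-.5,90+(y+.5)/3.5-.5)
f2=lambda x,y:(462+(x-332+.5)/3.5-.5,50+(y+.5)/3.5-.5)
E=[(c1,f1(*p),s) for p,s in [((107,355),0),((121,440),0),((135,520),0),((204,100),1),((218,230),1),((232,355),1),((250,500),1)]]
E+=[(c2,f2(*p),s) for p,s in [((449,80),0),((391,525),0),((588,70),1),((549,310),1),((513,520),1)]]
def dist(q):
    a=np.array([np.sin(q[1]),np.cos(q[1]),0]); P=np.array([q[0],-.18,q[2]]); o=[]
    for c,p,s in E:
        C,d=ray(c,p); n=np.cross(d,a); o.append((P-C)@(n/np.linalg.norm(n)))
    return np.array(o)
sg=np.sign(dist([.525,0,.12])-0)
m=[dist([.525,0,.12])]
# side: right edge in the picture = -x side
def res(q):
    return dist(q)-np.array([(-1 if s else 1) for _,_,s in E])*S*.0095
for S in(1,-1):
    k=least_squares(res,[.525,.05,.12]); print(S,k.cost,k.x,np.degrees(k.x[1]),(k.fun*1e3).round(2))
    if k.cost<1e-5:
        q=k.x; print("cov sd mm",(np.sqrt(np.diag(np.linalg.inv(k.jac.T@k.jac)))*1e3*.3).round(2))
        a=np.array([np.sin(q[1]),np.cos(q[1]),0])
        for c,p in((c1,f1(199,550)),(c2,f2(448,564))):   # tip end, on the lower/upper rim
            for h in(q[2]+.0075,q[2]-.0075):
                X=onz(c,p,h); print("tip end",h.round(4),X.round(4))
        for y in(-.15,-.20,-.25): print(y,q[0]+np.tan(q[1])*(y+.18))
E
python3 fit.py
```

```text
1 0.0018878406766830007 [0.52740914 0.35419509 0.11759569] 20.293883959790545 [-20.35 -17.27 -14.1    8.67  12.59  16.7   22.13 -31.47 -16.04   6.
  13.38  20.01]
-1 5.426533820449213e-07 [0.53027056 0.1171051  0.11504607] 6.709627794512018 [ 0.11  0.21  0.44  0.26 -0.13 -0.43 -0.53  0.04  0.44 -0.08 -0.04 -0.27]
cov sd mm [ 100.9  3637.49  199.46]
tip end 0.1225 [ 0.53   -0.1493  0.1225]
tip end 0.1075 [ 0.5384 -0.1451  0.1075]
tip end 0.1225 [ 0.5368 -0.1493  0.1225]
tip end 0.1075 [ 0.5302 -0.145   0.1075]
-0.15 0.5337998560345083
-0.2 0.5279176880162639
-0.25 0.5220355199980196
```

The fit is clean, with residuals under 0.5 mm:
- Axis height is 0.115 (5 mm low, within bounds).
- Direction is -6.7° from world y.
- The tip is at (0.534, -0.149).

Moving blue to a point just short of the tip, in line with the axis.

Call:
{"method": "carry_out", "body": {
  "plan": [
    [[-0.0017, 0.0346, 0], [0, 0, 0.75], 255],
    [[-0.0017, 0.0346, 0], [0, 0, 0], 255],
    [[-0.0017, 0.0346, 0], [0, 0, 0], 255],
    [[0, 0, 0.0275], [0, 0, 0], 255],
    [[0, 0, 0.0275], [0, 0, 0], 255],
    [[0, 0, 0.0275], [0, 0, 0], 255],
    [[0, 0, 0], [0, 0, 0], 255],
    [[0, 0, 0], [0, 0, 0], 255],
    [[0, 0, 0], [0, 0, 0], 255]
  ]
}}

```text
time_s: 6.42
tcp_pos: [0.5369, -0.1137, 0.2784]
eef_rot: [-179.9, -0.0, -96.8]
contact_force: [-0.3, -1.2, 1.2]
gripper_width: 0.0578
```

```bash
cat > ins.py <<'E'
from h import *
q=[.53027,.1171,.11505]; a=np.array([np.sin(q[1]),np.cos(q[1]),0]); tip=np.array([q[0]+np.tan(q[1])*(-.1493+.18),-.1493,q[2]]); org=tip-.11*a
def at(s,dz=.1595): return org+s*a+[0,0,dz]
if __name__=="__main__":
    s=r.get_state(); d=s["tcp_pos"]-org; p=np.array([a[1],-a[0],0])
    print("t",s["time_s"],"along mm",d@a*1e3,"lateral(+x)",d@p*1e3,"up",(d[2]-.1595)*1e3,"rot",s["eef_rot"],"F",s["contact_force"].round(1),"w",s["gripper_width"])
E
python3 ins.py; python3 snap.py pre
```

```text
t 6.4167 along mm 145.72662351299476 lateral(+x) -1.1975963474839704 up 3.8055827050808846 rot [-1.79900355e+02 -7.30218284e-03 -9.68082287e+01] F [-0.3 -1.2  1.2] w 0.05781492732794098
6.4167 [ 0.5369 -0.1137  0.2784] [-1.799e+02 -1.000e-02 -9.681e+01] [-0.3 -1.2  1.2] 0.05781492732794098
```

View pics/pre.png

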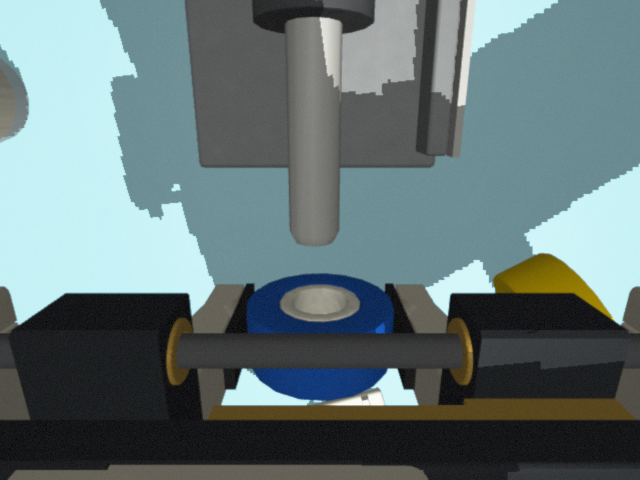

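Side by side in this view: the spindle is centred at u≈314 (edges 290 and 338 at v=215, tip at v=244). The roll is centred at u≈320 (edges 247 and 393, v from 274 to 395). I'll fit the roll's in-hand position from these edges.

Run:
```python
from ins import *
from scipy.optimize import least_squares
L=lambda n:tuple(np.load(n+".npz")[f"arr_{i}"] for i in range(3)); c=L("pre")
p=np.array([a[1],-a[0],0]); th=np.linspace(0,2*np.pi,181)
ring=lambda P,R,off:P+off*a+R*(np.cos(th)[:,None]*p+np.sin(th)[:,None]*[0,0,1])
def ext(P):
    q=proj(c,np.vstack([ring(P,.029,-.0125),ring(P,.029,.0125)])); return np.array([q[:,0].min(),q[:,0].max(),q[:,1].min(),q[:,1].max()])
P0=np.array([.537,-.114,.119])
k=least_squares(lambda P:ext(P)-[247,393,274,395],P0,x_scale=.01,diff_step=1e-4)
P=k.x; d=P-org; print("px res",k.fun.round(1),"roll",P.round(4),"along",d@a*1e3,"lat",d@p*1e3,"above axis mm",d[2]*1e3, "rel tcp",(P-[.5369,-.1137,.2784])*1e3)
# predicted spindle
for sgn in(-1,1): print(proj(c,[org+.1*a+sgn*.0095*p,org+.05*a+sgn*.0095*p]).round(1).tolist())
print("tip top rim",proj(c,[tip+[0,0,.0075]]).round(1))
```

```text
px res [ 1.9 -1.9 -2.5  1.9] roll [ 0.5364 -0.11    0.1125] along 149.29554786691398 lat -2.0567012494082952 above axis mm -2.530734927277567 rel tcp [  -0.47012409    3.66672694 -165.88073493]
[[339.5, 213.0], [341.5, 70.4]]
[[289.4, 213.1], [285.8, 70.5]]
tip top rim [[314.3 244.2]]
```

Run:
```python
import cv2,numpy as np
a=cv2.imread("pics/pre.png")[262:402,235:405]
o=cv2.convertScaleAbs(cv2.resize(a,None,fx=4,fy=4,interpolation=cv2.INTER_CUBIC),alpha=1.4)
for i in range(0,140,10): cv2.putText(o,str(262+i),(0,4*i+4),0,.35,(0,0,255))
for j in range(0,170,10): cv2.putText(o,str(235+j),(4*j-8,555),0,.3,(0,0,255)); cv2.line(o,(4*j,0),(4*j,5),(0,0,255),1)
cv2.imwrite("pics/prez.png",o)
from h import *; s=r.get_state(); print(s["tcp_pos"],s["contact_force"])
```

```text
[ 0.53712624 -0.11366516  0.2786519 ] [ 0.30584039 -0.47166141  0.47794724]
```

View pics/prez.png

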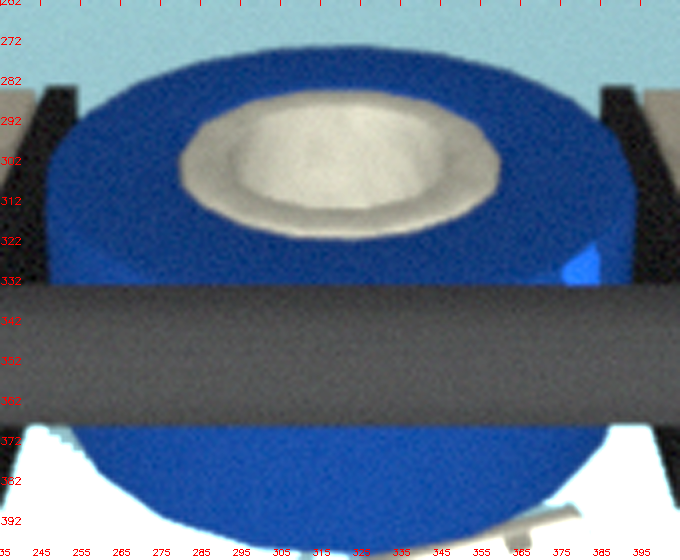

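Run:
```python
from ins import *
from scipy.optimize import least_squares
L=lambda n:tuple(np.load(n+".npz")[f"arr_{i}"] for i in range(3)); c=L("pre")
p=np.array([a[1],-a[0],0]); th=np.linspace(0,2*np.pi,721)
def ext(P):
    q=proj(c,np.vstack([P+o*a+.029*(np.cos(th)[:,None]*p+np.sin(th)[:,None]*[0,0,1]) for o in(-.0125,.0125)])); return np.array([*np.r_[q.min(0),q.max(0)][[0,2,1,3]]])
k=least_squares(lambda P:ext(P)-[246.5,393.7,273.2,400.3],np.array([.537,-.114,.119]),x_scale=.01,diff_step=1e-3)
P=k.x; d=P-org; print("px res",k.fun.round(1),"roll",P.round(4),"along",d@a*1e3,"lat",d@p*1e3,"above axis",d[2]*1e3,"rel tcp",((P-[.5370,-.1137,.2785])*1e3).round(1))
q=proj(c,P-.0125*a+.016*(np.cos(th)[:,None]*p+np.sin(th)[:,None]*[0,0,1])); print("core 32mm ring",q.min(0),q.max(0),"seen 280..360, 284.5..322")
```

```text
px res [ 0.8 -0.8 -1.1  0.8] roll [ 0.5363 -0.1111  0.1159] along 148.2452551210974 lat -2.0945693025473995 above axis 0.8749269158626893 rel tcp [  -0.7    2.6 -162.6]
core 32mm ring [280.3445762  283.32088072] [359.80665801 319.26559889] seen 280..360, 284.5..322
```

Call:
{"method": "carry_out", "body": {
  "plan": [
    [[0, -0.002, 0.0023], [0, 0, 0], 255],
    [[0.01, 0, 0], [0, 0, 0], 255],
    [[0.01, 0, 0], [0, 0, 0], 255],
    [[0.002, 0, 0], [0, 0, 0], 255],
    [[0.002, 0, 0], [0, 0, 0], 255],
    [[0.002, 0, 0], [0, 0, 0], 255],
    [[0.002, 0, 0], [0, 0, 0], 255],
    [[0.002, 0, 0], [0, 0, 0], 255],
    [[0, 0, 0], [0, 0, 0], 255]
  ]
}}

```text
time_s: 7.22
tcp_pos: [0.5349, -0.144, 0.2743]
eef_rot: [180.0, -0.0, -96.9]
contact_force: [0.1, 0.1, -1.5]
gripper_width: 0.0575
```

```bash
python3 ins.py
```

```text
t 7.2167 along mm 115.40431504361163 lateral(+x) 0.36066564859193834 up -0.2084367873529669 rot [ 1.79994247e+02 -2.46323796e-03 -9.68877032e+01] F [ 0.1  0.1 -1.5] w 0.05749834991790094
```

Call:
{"method": "carry_out", "body": {
  "plan": [
    [[0.003, 0, 0], [0, 0, 0], 255],
    [[0.003, 0, 0], [0, 0, 0], 255],
    [[0.004, 0, 0], [0, 0, 0], 255],
    [[0.005, 0, 0], [0, 0, 0], 255],
    [[0.005, 0, 0], [0, 0, 0], 255],
    [[0, 0, 0], [0, 0, 0], 255]
  ]
}}

```text
time_s: 7.72
tcp_pos: [0.5324, -0.1645, 0.2743]
eef_rot: [180.0, -0.0, -96.9]
contact_force: [0.2, 0.1, 0.5]
gripper_width: 0.0579
```

Call:
{"method": "carry_out", "body": {
  "plan": [
    [[0.006, 0, 0], [0, 0, 0], 255],
    [[0.006, 0, 0], [0, 0, 0], 255],
    [[0.006, 0, 0], [0, 0, 0], 255],
    [[0.006, 0, 0], [0, 0, 0], 255],
    [[0.006, 0, 0], [0, 0, 0], 255],
    [[0.004, 0, 0], [0, 0, 0], 255],
    [[0, 0, 0], [0, 0, 0], 255],
    [[0, 0, 0], [0, 0, 0], 255]
  ]
}}

```text
time_s: 8.38
tcp_pos: [0.5284, -0.1977, 0.2743]
eef_rot: [-180.0, -0.0, -96.9]
contact_force: [0.5, 0.3, 0.2]
gripper_width: 0.0577
```

```bash
python3 ins.py
```

```text
t 8.3833 along mm 61.30855799805654 lateral(+x) 0.22104299644371966 up -0.20341655510205947 rot [-1.79995215e+02 -5.17695485e-04 -9.69190905e+01] F [0.5 0.3 0.2] w 0.05767167024022489
```

Call:
{"method": "carry_out", "body": {
  "plan": [
    [[0.003, 0, 0], [0, 0, 0], 255],
    [[0.003, 0, 0], [0, 0, 0], 255],
    [[0.003, 0, 0], [0, 0, 0], 255],
    [[0.002, 0, 0], [0, 0, 0], 255],
    [[0.001, 0, 0], [0, 0, 0], 255],
    [[0, 0, 0], [0, 0, 0], 255]
  ]
}}

```text
time_s: 8.88
tcp_pos: [0.527, -0.2095, 0.2744]
eef_rot: [-180.0, -0.0, -96.9]
contact_force: [0.1, -0.5, -0.3]
gripper_width: 0.0581
```

Call:
{"method": "carry_out", "body": {
  "plan": [
    [[0.001, 0, 0], [0, 0, 0], 255],
    [[0, 0, 0], [0, 0, 0], 255]
  ]
}}

```text
time_s: 9.05
tcp_pos: [0.5269, -0.2103, 0.2744]
eef_rot: [-180.0, -0.0, -96.9]
contact_force: [0.2, -0.4, -0.4]
gripper_width: 0.0579
```

Call:
{"method": "carry_out", "body": {
  "plan": [
    [[0.001, 0, 0], [0, 0, 0], 255],
    [[0, 0, 0], [0, 0, 0], 255]
  ]
}}

```text
time_s: 9.22
tcp_pos: [0.5268, -0.2113, 0.2744]
eef_rot: [-180.0, -0.0, -96.9]
contact_force: [0.2, -0.8, -0.7]
gripper_width: 0.0576
```

Call:
{"method": "carry_out", "body": {
  "plan": [
    [[0.001, 0, 0], [0, 0, 0], 255],
    [[0, 0, 0], [0, 0, 0], 255]
  ]
}}

```text
time_s: 9.38
tcp_pos: [0.5267, -0.2122, 0.2744]
eef_rot: [-180.0, 0.0, -96.9]
contact_force: [0.3, 0.4, -1.2]
gripper_width: 0.0579
```

```bash
python3 ins.py
```

```text
t 9.3833 along mm 46.6690084711837 lateral(+x) 0.19402561545714786 up -0.1858374775081384 rot [-1.79995599e+02  9.91341595e-03 -9.68810900e+01] F [ 0.3  0.4 -1.2] w 0.05788986181744208
```

Not in contact yet, so I keep creeping in 1 mm steps.

Call:
{"method": "carry_out", "body": {
  "plan": [
    [[0.001, 0, 0], [0, 0, 0], 255],
    [[0, 0, 0], [0, 0, 0], 255]
  ]
}}

```text
time_s: 9.55
tcp_pos: [0.5266, -0.2126, 0.2743]
eef_rot: [-180.0, 0.1, -96.9]
contact_force: [0.2, 6.5, 0.6]
gripper_width: 0.058
```

Call:
{"method": "carry_out", "body": {
  "plan": [
    [[0.001, 0, 0], [0, 0, 0], 255],
    [[0, 0, 0], [0, 0, 0], 255]
  ]
}}

```text
time_s: 9.72
tcp_pos: [0.5265, -0.2131, 0.2742]
eef_rot: [-180.0, 0.1, -96.9]
contact_force: [0.7, 10.4, 1.2]
gripper_width: 0.0578
```

Call:
{"method": "carry_out", "body": {
  "plan": [
    [[0.001, 0, 0], [0, 0, 0], 255],
    [[0, 0, 0], [0, 0, 0], 255]
  ]
}}

```text
time_s: 9.88
tcp_pos: [0.5264, -0.2138, 0.2742]
eef_rot: [-180.0, 0.1, -96.9]
contact_force: [0.5, 11.9, 1.5]
gripper_width: 0.0581
```

Blue is home: contact force rose to about 12 N at the collar. Now I release it, lift and go to yellow.

Call:
{"method": "carry_out", "body": {
  "plan": [
    [[0, 0, 0], [0, 0, 0], 0],
    [[0, 0, 0], [0, 0, 0], 0],
    [[0, 0, 0], [0, 0, 0], 0],
    [[0, 0, 0], [0, 0, 0], 0],
    [[0, 0, 0], [0, 0, 0], 0],
    [[0, 0, -0.03], [0, 0, 0], 0],
    [[0, 0, -0.03], [0, 0, 0], 0],
    [[0, 0, -0.03], [0, 0, 0], 0],
    [[-0.0365, 0.005, 0], [0, 0, 0], 0],
    [[-0.0365, 0.005, 0], [0, 0, 0], 0],
    [[-0.0365, 0.005, 0], [0, 0, 0], 0]
  ]
}}

```text
time_s: 10.8
tcp_pos: [0.5241, -0.1042, 0.365]
eef_rot: [-179.9, 0.0, -97.0]
contact_force: [0.5, 0.5, -0.2]
gripper_width: 0.0876
```

Call:
{"method": "carry_out", "body": {
  "plan": [
    [[-0.0365, 0.005, 0], [0, 0, 0], 0],
    [[-0.0365, 0.005, 0], [0, 0, 0], 0],
    [[-0.0365, 0.005, 0], [0, 0, 0], 0],
    [[-0.0365, 0.005, 0], [0, 0, 0], 0],
    [[-0.0365, 0.005, 0], [0, 0, 0], 0],
    [[-0.0365, 0.005, 0], [0, 0, 0], 0],
    [[0, 0, 0], [0, 0, -6], 0],
    [[0, 0, 0], [0, 0, -6], 0],
    [[0, 0, 0], [0, 0, -5.9], 0],
    [[0, 0, 0], [0, 0, 0], 0],
    [[0, 0, 0], [0, 0, 0], 0]
  ]
}}

```text
time_s: 11.72
tcp_pos: [0.521, 0.1162, 0.3643]
eef_rot: [180.0, -0.0, -79.2]
contact_force: [0.2, -0.5, -0.6]
gripper_width: 0.0873
```

Run:
```python
from h import *
s=r.get_state(); print(s["time_s"],s["tcp_pos"],s["eef_rot"]); print(toolshift([.5207,.1175,.194],-79))
im=r.capture("side"); im2=r.capture("top")
o=np.hstack([cv2.resize(im[180:280,250:350],(400,400),interpolation=cv2.INTER_CUBIC),cv2.resize(im2[185:260,300:375],(400,400),interpolation=cv2.INTER_CUBIC)])
cv2.imwrite("pics/chk1.png",o[...,::-1])
```

```text
11.7167 [0.52095071 0.1162088  0.36434381] [ 1.79995171e+02 -3.36093318e-03 -7.91716711e+01]
(array([-1.32529813e-03, -1.06848951e-05,  1.70343736e-01]), array([ 0.00483404, -0.0033537 , -0.17167124]))
```

View pics/chk1.png

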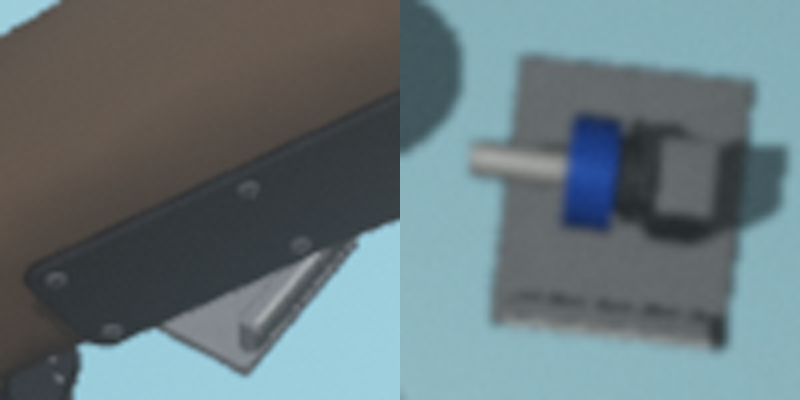

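The top view (right half) shows blue on the spindle, flush with the dark collar. The arm covers the side view. Next I grasp yellow.

Call:
{"method": "carry_out", "body": {
  "plan": [
    [[-0.0024, 0, 0.04], [0, 0, 0], 0],
    [[0, 0, 0.04], [0, 0, 0], 0],
    [[0, 0, 0.04], [0, 0, 0], 0],
    [[0, 0, 0.04], [0, 0, 0], 0],
    [[0, 0, 0.01], [0, 0, 0], 0],
    [[0, 0, 0], [0, 0, 0], 0],
    [[0, 0, 0], [0, 0, 0], 255],
    [[0, 0, 0], [0, 0, 0], 255],
    [[0, 0, 0], [0, 0, 0], 255],
    [[0, 0, 0], [0, 0, 0], 255],
    [[0, 0, 0], [0, 0, 0], 255],
    [[0, 0, 0], [0, 0, 0], 255]
  ],
  "grip_force": 10
}}

```text
time_s: 12.82
tcp_pos: [0.5209, 0.1189, 0.1957]
eef_rot: [-179.9, 0.0, -79.0]
contact_force: [-1.2, 0.7, 8.4]
gripper_width: 0.0578
```

Call:
{"method": "carry_out", "body": {
  "plan": [
    [[0, 0, 0], [0, 0, 0], 255],
    [[0, 0, 0], [0, 0, 0], 255]
  ]
}}

```text
time_s: 12.98
tcp_pos: [0.5209, 0.119, 0.1957]
eef_rot: [-179.9, 0.0, -79.0]
contact_force: [-1.4, -0.0, 8.5]
gripper_width: 0.0577
```

Call:
{"method": "carry_out", "body": {
  "plan": [
    [[0, 0, -0.02], [0, 0, 0], 255],
    [[0, 0, -0.035], [0, 0, 0], 255],
    [[0, 0, -0.04], [0, 0, 0], 255],
    [[0, 0, -0.04], [0, 0, 0], 255],
    [[0, 0, -0.035], [0, 0, 0], 255],
    [[0.0387, 0.0044, 0], [0, 0, 0], 255],
    [[0.0387, 0.0044, 0], [0, 0, 0], 255],
    [[0.0387, 0.0044, 0], [0, 0, 0], 255],
    [[0.0387, 0.0044, 0], [0, 0, 0], 255],
    [[0.0387, 0.0044, 0], [0, 0, 0], 255],
    [[0.0387, 0.0044, 0], [0, 0, 0], 255]
  ]
}}

```text
time_s: 13.9
tcp_pos: [0.5385, -0.116, 0.3649]
eef_rot: [-179.9, 0.0, -79.0]
contact_force: [0.8, 0.7, -0.1]
gripper_width: 0.058
```

Call:
{"method": "carry_out", "body": {
  "plan": [
    [[0, 0, 0], [0, 0, 5.9], 255],
    [[0, 0, 0], [0, 0, 5.9], 255],
    [[0, 0, 0], [0, 0, 5.9], 255],
    [[0, 0, 0], [0, 0, 0], 255],
    [[0, 0, 0], [0, 0, 0], 255]
  ]
}}

```text
time_s: 14.32
tcp_pos: [0.5388, -0.1144, 0.3646]
eef_rot: [-180.0, 0.0, -96.5]
contact_force: [0.5, -0.6, 0.0]
gripper_width: 0.0582
```

```bash
python3 - <<'E'
from h import *
print(toolshift([.5384,-.1142,.2743],-96.9))
E
python3 ins.py
```

```text
(array([-0.00015007,  0.00043   ,  0.09026661]), array([-0.01234278,  0.00778697,  0.38432854]))
t 14.3167 along mm 145.22664314293897 lateral(+x) 0.7977955285068662 up 90.01667468847205 rot [-1.79987631e+02  7.74551807e-03 -9.65156706e+01] F [ 0.5 -0.6  0. ] w 0.058175429421364624
```

Call:
{"method": "carry_out", "body": {
  "plan": [
    [[0, 0.0004, 0.03], [0, 0, 0.4], 255],
    [[0, 0, 0.03], [0, 0, 0], 255],
    [[0, 0, 0.0303], [0, 0, 0], 255],
    [[0, 0, 0], [0, 0, 0], 255],
    [[0, 0, 0], [0, 0, 0], 255],
    [[0, 0, 0], [0, 0, 0], 255]
  ]
}}

```text
time_s: 14.82
tcp_pos: [0.5394, -0.1141, 0.2756]
eef_rot: [-179.9, -0.0, -96.9]
contact_force: [0.4, -0.5, 0.1]
gripper_width: 0.0581
```

```bash
python3 ins.py; python3 snap.py prey
python3 - <<'E'
import cv2
a=cv2.imread("pics/prey.png")[180:410,220:420]
o=cv2.convertScaleAbs(cv2.resize(a,None,fx=2.6,fy=2.6,interpolation=cv2.INTER_CUBIC),alpha=1.3)
for i in range(0,230,10): cv2.putText(o,str(180+i),(0,int(2.6*i)+4),0,.3,(0,0,255))
for j in range(0,200,20): cv2.putText(o,str(220+j),(int(2.6*j)-8,595),0,.3,(0,0,255))
cv2.imwrite("pics/preyz.png",o)
E
```

```text
t 14.8167 along mm 145.65400717108724 lateral(+x) 1.4015863026222593 up 1.0956743687838555 rot [-1.79911915e+02 -1.64416850e-02 -9.69402293e+01] F [ 0.4 -0.5  0.1] w 0.058148589650682474
14.8167 [ 0.5394 -0.1141  0.2756] [-1.7991e+02 -2.0000e-02 -9.6940e+01] [ 0.4 -0.5  0.1] 0.058148589650682474
```

View pics/preyz.png

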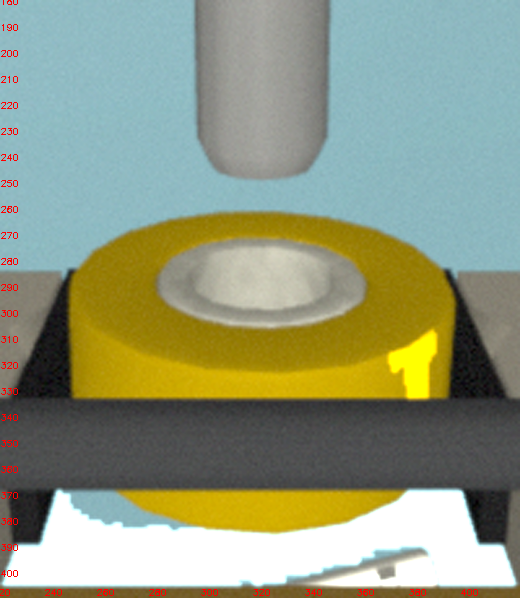

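Yellow is centred on the spindle (spindle u≈320.8, hole u≈320.8), and sits about 4 mm further toward the stand in the jaws than blue did. Inserting.

Call:
{"method": "carry_out", "body": {
  "plan": [
    [[0.008, 0, 0.0005], [0, 0, 0], 255],
    [[0.008, 0, 0], [0, 0, 0], 255],
    [[0.002, 0, 0], [0, 0, 0], 255],
    [[0.002, 0, 0], [0, 0, 0], 255],
    [[0.002, 0, 0], [0, 0, 0], 255],
    [[0.002, 0, 0], [0, 0, 0], 255],
    [[0.002, 0, 0], [0, 0, 0], 255],
    [[0, 0, 0], [0, 0, 0], 255]
  ]
}}

```text
time_s: 15.53
tcp_pos: [0.5356, -0.1404, 0.2738]
eef_rot: [-180.0, -0.0, -97.1]
contact_force: [1.3, -0.9, 1.6]
gripper_width: 0.0582
```

```bash
python3 ins.py
```

```text
t 15.5333 along mm 119.05787960381517 lateral(+x) 0.659414582244513 up -0.7001423711867905 rot [-1.79959785e+02 -8.29669424e-03 -9.70797243e+01] F [ 1.3 -0.9  1.6] w 0.058181355248920145
```

Call:
{"method": "carry_out", "body": {
  "plan": [
    [[0.003, 0, 0], [0, 0, 0], 255],
    [[0.004, 0, 0], [0, 0, 0], 255],
    [[0.005, 0, 0], [0, 0, 0], 255],
    [[0.005, 0, 0], [0, 0, 0], 255],
    [[0.005, 0, 0], [0, 0, 0], 255],
    [[0.005, 0, 0], [0, 0, 0], 255],
    [[0.004, 0, 0], [0, 0, 0], 255],
    [[0.003, 0, 0], [0, 0, 0], 255],
    [[0.002, 0, 0], [0, 0, 0], 255],
    [[0, 0, 0], [0, 0, 0], 255]
  ]
}}

```text
time_s: 16.37
tcp_pos: [0.5311, -0.1764, 0.2738]
eef_rot: [-180.0, -0.0, -97.1]
contact_force: [1.5, -0.5, 3.5]
gripper_width: 0.0582
```

Call:
{"method": "carry_out", "body": {
  "plan": [
    [[0.001, 0, 0], [0, 0, 0], 255],
    [[0.001, 0, 0], [0, 0, 0], 255],
    [[0, 0, 0], [0, 0, 0], 255]
  ]
}}

```text
time_s: 16.62
tcp_pos: [0.5309, -0.178, 0.2738]
eef_rot: [-180.0, -0.0, -97.1]
contact_force: [1.9, 1.6, 5.1]
gripper_width: 0.0582
```

Call:
{"method": "carry_out", "body": {
  "plan": [
    [[0.001, 0, 0], [0, 0, 0], 255],
    [[0.001, 0, 0], [0, 0, 0], 255],
    [[0, 0, 0], [0, 0, 0], 255]
  ]
}}

```text
time_s: 16.87
tcp_pos: [0.5307, -0.1799, 0.2739]
eef_rot: [-179.9, 0.0, -97.1]
contact_force: [2.1, 1.9, 5.8]
gripper_width: 0.0583
```

```bash
python3 ins.py
```

```text
t 16.8667 along mm 79.23329840240035 lateral(+x) 0.4192770464865321 up -0.6599934365292548 rot [-1.79948611e+02  1.19670185e-04 -9.70723669e+01] F [2.1 1.9 5.8] w 0.05831319371585809
```

Call:
{"method": "carry_out", "body": {
  "plan": [
    [[0, 0, -0.001], [0, 0, 0], 255],
    [[0.001, 0, 0], [0, 0, 0], 255],
    [[0.001, 0, 0], [0, 0, 0], 255],
    [[0, 0, 0], [0, 0, 0], 255]
  ]
}}

```text
time_s: 17.2
tcp_pos: [0.5303, -0.1817, 0.2744]
eef_rot: [-180.0, 0.0, -97.1]
contact_force: [2.7, 2.4, 2.3]
gripper_width: 0.0581
```

Call:
{"method": "carry_out", "body": {
  "plan": [
    [[0.001, 0, 0], [0, 0, 0], 255],
    [[0, 0, 0], [0, 0, 0], 255]
  ]
}}

```text
time_s: 17.37
tcp_pos: [0.5301, -0.1823, 0.2744]
eef_rot: [-180.0, 0.1, -97.1]
contact_force: [2.2, 7.3, 2.5]
gripper_width: 0.0581
```

Call:
{"method": "carry_out", "body": {
  "plan": [
    [[0.001, 0, 0], [0, 0, 0], 255],
    [[0, 0, 0], [0, 0, 0], 255]
  ]
}}

```text
time_s: 17.53
tcp_pos: [0.53, -0.1828, 0.2743]
eef_rot: [-180.0, 0.1, -97.1]
contact_force: [2.9, 10.3, 3.2]
gripper_width: 0.0575
```

```bash
python3 ins.py
```

```text
t 17.5333 along mm 76.28922851112921 lateral(+x) 0.052648931721673425 up -0.2613692835843062 rot [-1.79996274e+02  1.03761608e-01 -9.71013294e+01] F [ 2.9 10.3  3.2] w 0.057544312015294315
```

Call:
{"method": "carry_out", "body": {
  "plan": [
    [[0.001, 0, 0], [0, 0, 0], 255],
    [[0, 0, 0], [0, 0, 0], 255]
  ]
}}

```text
time_s: 17.7
tcp_pos: [0.5299, -0.1835, 0.2742]
eef_rot: [-180.0, 0.1, -97.1]
contact_force: [2.4, 11.6, 3.2]
gripper_width: 0.058
```

Call:
{"method": "carry_out", "body": {
  "plan": [
    [[0, 0, 0], [0, 0, 0], 0],
    [[0, 0, 0], [0, 0, 0], 0],
    [[0, 0, 0], [0, 0, 0], 0],
    [[0, 0, 0], [0, 0, 0], 0],
    [[0, 0, 0], [0, 0, 0], 0],
    [[0, 0, -0.03], [0, 0, 0], 0],
    [[0, 0, -0.03], [0, 0, 0], 0],
    [[0, 0, -0.03], [0, 0, 0], 0],
    [[-0.0375, 0.0075, 0], [0, 0, 0], 0],
    [[-0.0375, 0.0075, 0], [0, 0, 0], 0],
    [[-0.0375, 0.0075, 0], [0, 0, 0], 0],
    [[-0.0375, 0.0075, 0], [0, 0, 0], 0]
  ]
}}

```text
time_s: 18.7
tcp_pos: [0.5179, -0.0312, 0.3648]
eef_rot: [-180.0, 0.0, -97.2]
contact_force: [1.3, 0.3, 0.3]
gripper_width: 0.0877
```

Call:
{"method": "carry_out", "body": {
  "plan": [
    [[-0.0375, 0.0075, 0], [0, 0, 0], 0],
    [[-0.0375, 0.0075, 0], [0, 0, 0], 0],
    [[-0.0375, 0.0075, 0], [0, 0, 0], 0],
    [[-0.0375, 0.0075, 0], [0, 0, 0], 0],
    [[-0.0375, 0.0075, 0], [0, 0, 0], 0],
    [[-0.0375, 0.0075, 0], [0, 0, 0], 0],
    [[-0.0375, 0.0075, 0], [0, 0, 0], 0],
    [[0, 0, 0], [0, 0, -6], 0],
    [[0, 0, 0], [0, 0, -6], 0],
    [[0, 0, 0], [0, 0, -6], 0],
    [[0, 0, 0], [0, 0, 0], 0],
    [[0, 0, 0], [0, 0, 0], 0]
  ]
}}

```text
time_s: 19.7
tcp_pos: [0.4988, 0.2346, 0.3644]
eef_rot: [180.0, -0.0, -79.3]
contact_force: [-0.8, -1.4, -0.1]
gripper_width: 0.0877
```

Run:
```python
from h import *
f=np.load("w1.npz"); w=tuple(f[f"arr_{i}"] for i in range(3))
im=cv2.imread("pics/w1.png").sum(2); print([(v,int(im[v,304:314].mean())) for v in range(286,336,2)])
for v in(292,296,300): print(v,onz(w,(309,v),.006).round(4))
print([(u,int(im[318,u])) for u in list(range(270,286,2))+list(range(334,352,2))], onz(w,(277,318),.035),onz(w,(341,318),.035))
im=r.capture("top"); cv2.imwrite("pics/t3.png",cv2.resize(im[195:245,305:365],None,fx=6,fy=6,interpolation=cv2.INTER_CUBIC)[...,::-1])
s=r.get_state(); print(s["time_s"],s["tcp_pos"],s["eef_rot"]); print(toolshift([.4985,.2365,.194],-79))
```

```text
[(286, 298), (288, 296), (290, 324), (292, 326), (294, 318), (296, 104), (298, 18), (300, 26), (302, 30), (304, 31), (306, 37), (308, 28), (310, 26), (312, 32), (314, 34), (316, 23), (318, 27), (320, 24), (322, 16), (324, 27), (326, 58), (328, 101), (330, 109), (332, 100), (334, 75)]
292 [0.5027 0.2195 0.006 ]
296 [0.5019 0.2236 0.006 ]
300 [0.5011 0.2277 0.006 ]
[(270, 565), (272, 558), (274, 446), (276, 407), (278, 42), (280, 18), (282, 28), (284, 20), (334, 20), (336, 24), (338, 38), (340, 57), (342, 443), (344, 573), (346, 579), (348, 581), (350, 573)] [0.52775606 0.23619566 0.035     ] [0.47191268 0.22528286 0.035     ]
19.75 [0.49881871 0.23452364 0.36448534] [ 1.79985818e+02 -1.35272661e-02 -7.93086642e+01]
(array([-2.04142955e-03, -9.56692394e-05,  1.70484841e-01]), array([ 0.01421877, -0.01348903, -0.30866591]))
```

View pics/t3.png

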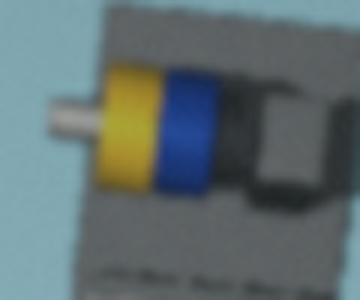

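The top view shows yellow flush against blue, with the bare tip beyond. Now the cap at about (0.4985, 0.238).

Call:
{"method": "carry_out", "body": {
  "plan": [
    [[-0.0035, -0.0003, 0.04], [0, 0, 0], 0],
    [[0, 0, 0.04], [0, 0, 0], 0],
    [[0, 0, 0.04], [0, 0, 0], 0],
    [[0, 0, 0.04], [0, 0, 0], 0],
    [[0, 0, 0.01], [0, 0, 0], 0],
    [[0, 0, 0], [0, 0, 0], 0],
    [[0, 0, 0], [0, 0, 0], 255],
    [[0, 0, 0], [0, 0, 0], 255],
    [[0, 0, 0], [0, 0, 0], 255],
    [[0, 0, 0], [0, 0, 0], 255],
    [[0, 0, 0], [0, 0, 0], 255],
    [[0, 0, 0], [0, 0, 0], 255]
  ],
  "grip_force": 10
}}

```text
time_s: 20.75
tcp_pos: [0.4987, 0.2386, 0.1959]
eef_rot: [-179.9, 0.1, -79.1]
contact_force: [-2.5, 0.9, 7.3]
gripper_width: 0.058
```

Call:
{"method": "carry_out", "body": {
  "plan": [
    [[0, 0, 0], [0, 0, 0], 255],
    [[0, 0, 0], [0, 0, 0], 255],
    [[0, 0, -0.02], [0, 0, 0], 255],
    [[0, 0, -0.035], [0, 0, 0], 255],
    [[0, 0, -0.04], [0, 0, 0], 255],
    [[0, 0, -0.04], [0, 0, 0], 255],
    [[0, 0, -0.035], [0, 0, 0], 255],
    [[0.0391, 0.0029, 0], [0, 0, 0], 255],
    [[0.0391, 0.0029, 0], [0, 0, 0], 255],
    [[0.0391, 0.0029, 0], [0, 0, 0], 255],
    [[0.0391, 0.0029, 0], [0, 0, 0], 255],
    [[0.0391, 0.0029, 0], [0, 0, 0], 255]
  ]
}}

```text
time_s: 21.75
tcp_pos: [0.5207, 0.0419, 0.3651]
eef_rot: [-180.0, 0.0, -79.0]
contact_force: [1.7, 0.2, -0.0]
gripper_width: 0.0579
```

Call:
{"method": "carry_out", "body": {
  "plan": [
    [[0.0391, 0.0029, 0], [0, 0, 0], 255],
    [[0.0391, 0.0029, 0], [0, 0, 0], 255],
    [[0.0391, 0.0029, 0], [0, 0, 0], 255],
    [[0.0391, 0.0029, 0], [0, 0, 0], 255],
    [[0, 0, 0], [0, 0, 5.9], 255],
    [[0, 0, 0], [0, 0, 5.9], 255],
    [[0, 0, 0], [0, 0, 5.8], 255],
    [[0, 0, 0], [0, 0, 0], 255],
    [[0, 0, 0], [0, 0, 0], 255]
  ]
}}

```text
time_s: 22.5
tcp_pos: [0.5393, -0.1123, 0.3647]
eef_rot: [-180.0, 0.0, -96.5]
contact_force: [0.2, 1.4, -0.6]
gripper_width: 0.0575
```

```bash
python3 ins.py
python3 - <<'E'
from h import *
print(toolshift([.5386,-.1126,.2745],-96.9))
E
```

```text
t 22.5 along mm 147.40787627072828 lateral(+x) 1.0112502643858778 up 90.12905987919153 rot [-1.79997970e+02  6.98350914e-03 -9.65185454e+01] F [ 0.2  1.4 -0.6] w 0.05753034525131067
(array([0.00041688, 0.00061736, 0.09017899]), array([-0.00200723,  0.00699024,  0.38145449]))
```

Call:
{"method": "carry_out", "body": {
  "plan": [
    [[0, 0.0006, 0.03], [0, 0, 0.4], 255],
    [[0, 0, 0.03], [0, 0, 0], 255],
    [[0, 0, 0.03], [0, 0, 0], 255],
    [[0, 0, 0], [0, 0, 0], 255],
    [[0, 0, 0], [0, 0, 0], 255],
    [[0, 0, 0], [0, 0, 0], 255],
    [[0, 0, 0], [0, 0, 0], 255]
  ]
}}

```text
time_s: 23.08
tcp_pos: [0.5398, -0.112, 0.2767]
eef_rot: [-179.8, 0.0, -97.0]
contact_force: [-0.2, -0.4, -0.6]
gripper_width: 0.0578
```

```bash
python3 ins.py; python3 snap.py prec
python3 - <<'E'
import cv2
im=cv2.imread("pics/prec.png"); a=im[180:410,220:420]
o=cv2.convertScaleAbs(cv2.resize(a,None,fx=2.6,fy=2.6,interpolation=cv2.INTER_CUBIC),alpha=1.8)
for i in range(0,230,10): cv2.putText(o,str(180+i),(0,int(2.6*i)+4),0,.3,(0,0,255))
for j in range(0,200,20): cv2.putText(o,str(220+j),(int(2.6*j)-8,595),0,.3,(0,0,255))
cv2.imwrite("pics/precz.png",o)
E
```

```text
t 23.0833 along mm 147.78325563383493 lateral(+x) 1.5289465658809793 up 2.126551792001802 rot [-1.79817075e+02  2.11634171e-02 -9.69918163e+01] F [-0.2 -0.4 -0.6] w 0.05783729867518825
23.0833 [ 0.5398 -0.112   0.2767] [-1.7982e+02  2.0000e-02 -9.6990e+01] [-0.2 -0.4 -0.6] 0.05783729867518825
```

View pics/precz.png

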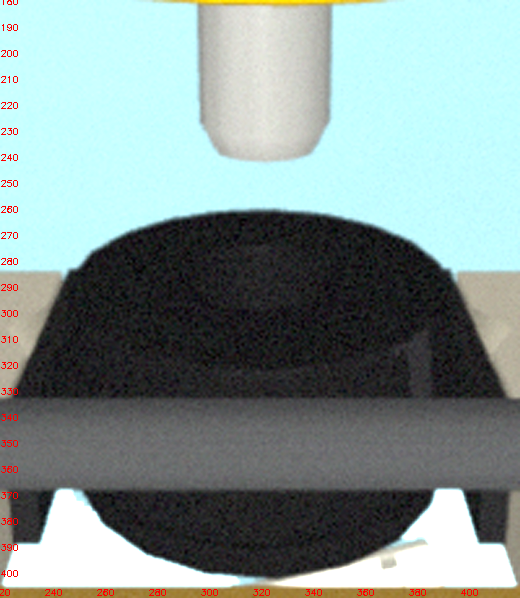

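The cap's open end faces the spindle and is centred (spindle u≈321, cap hole u≈321). Inserting gently.

Call:
{"method": "carry_out", "body": {
  "plan": [
    [[0.008, 0, 0.001], [0, 0, 0], 255],
    [[0.008, 0, 0], [0, 0, 0], 255],
    [[0.002, 0, 0], [0, 0, 0], 255],
    [[0.002, 0, 0], [0, 0, 0], 255],
    [[0.002, 0, 0], [0, 0, 0], 255],
    [[0.002, 0, 0], [0, 0, 0], 255],
    [[0.002, 0, 0], [0, 0, 0], 255],
    [[0, 0, 0], [0, 0, 0], 255]
  ]
}}

```text
time_s: 23.8
tcp_pos: [0.5359, -0.1382, 0.2738]
eef_rot: [-180.0, -0.0, -97.1]
contact_force: [0.8, -0.8, 0.7]
gripper_width: 0.0581
```

```bash
python3 ins.py
```

```text
t 23.8 along mm 121.22167378343858 lateral(+x) 0.6998359431656855 up -0.703036329030321 rot [-1.79966014e+02 -1.33358300e-02 -9.70766526e+01] F [ 0.8 -0.8  0.7] w 0.05805050844603184
```

Call:
{"method": "carry_out", "body": {
  "plan": [
    [[0.001, 0, -0.0008], [0, 0, 0], 255],
    [[0.003, 0, 0], [0, 0, 0], 255],
    [[0.003, 0, 0], [0, 0, 0], 255],
    [[0.003, 0, 0], [0, 0, 0], 255],
    [[0.002, 0, 0], [0, 0, 0], 255],
    [[0, 0, 0], [0, 0, 0], 255]
  ]
}}

```text
time_s: 24.3
tcp_pos: [0.5342, -0.1503, 0.2744]
eef_rot: [-180.0, -0.0, -97.1]
contact_force: [0.9, -0.4, 1.3]
gripper_width: 0.0576
```

Call:
{"method": "carry_out", "body": {
  "plan": [
    [[0.001, 0, 0], [0, 0, 0], 255],
    [[0.001, 0, 0], [0, 0, 0], 255],
    [[0.001, 0, 0], [0, 0, 0], 255],
    [[0, 0, 0], [0, 0, 0], 255]
  ]
}}

```text
time_s: 24.63
tcp_pos: [0.5339, -0.1529, 0.2744]
eef_rot: [-180.0, -0.0, -97.1]
contact_force: [1.2, 0.2, 0.2]
gripper_width: 0.0581
```

Call:
{"method": "carry_out", "body": {
  "plan": [
    [[0.001, 0, 0], [0, 0, 0], 255],
    [[0.001, 0, 0], [0, 0, 0], 255],
    [[0, 0, 0], [0, 0, 0], 255]
  ]
}}

```text
time_s: 24.88
tcp_pos: [0.5336, -0.1549, 0.2744]
eef_rot: [-180.0, -0.0, -97.1]
contact_force: [1.0, 1.0, 1.1]
gripper_width: 0.0578
```

```bash
python3 ins.py
```

```text
t 24.8833 along mm 104.43518659659553 lateral(+x) 0.39806502542726463 up -0.1285623511919909 rot [-1.79988466e+02 -1.08901065e-03 -9.70796469e+01] F [1.  1.  1.1] w 0.057783148823744024
```

Call:
{"method": "carry_out", "body": {
  "plan": [
    [[0.001, 0, 0], [0, 0, 0], 255],
    [[0, 0, 0], [0, 0, 0], 255]
  ]
}}

```text
time_s: 25.05
tcp_pos: [0.5335, -0.1559, 0.2744]
eef_rot: [-180.0, -0.0, -97.1]
contact_force: [0.8, -0.2, 1.0]
gripper_width: 0.0581
```

Call:
{"method": "carry_out", "body": {
  "plan": [
    [[0.001, 0, 0], [0, 0, 0], 255],
    [[0, 0, 0], [0, 0, 0], 255]
  ]
}}

```text
time_s: 25.22
tcp_pos: [0.5334, -0.1566, 0.2744]
eef_rot: [-180.0, 0.0, -97.1]
contact_force: [1.5, 3.2, 1.1]
gripper_width: 0.0581
```

Call:
{"method": "carry_out", "body": {
  "plan": [
    [[0.001, 0, 0], [0, 0, 0], 255],
    [[0, 0, 0], [0, 0, 0], 255]
  ]
}}

```text
time_s: 25.38
tcp_pos: [0.5334, -0.157, 0.2743]
eef_rot: [-180.0, 0.1, -97.1]
contact_force: [1.5, 8.6, 1.2]
gripper_width: 0.0583
```

Call:
{"method": "carry_out", "body": {
  "plan": [
    [[0.001, 0, 0], [0, 0, 0], 255],
    [[0, 0, 0], [0, 0, 0], 255]
  ]
}}

```text
time_s: 25.55
tcp_pos: [0.5333, -0.1576, 0.2742]
eef_rot: [-180.0, 0.1, -97.1]
contact_force: [2.3, 11.0, 1.3]
gripper_width: 0.0578
```

Call:
{"method": "carry_out", "body": {
  "plan": [
    [[0, 0, 0], [0, 0, 0], 0],
    [[0, 0, 0], [0, 0, 0], 0],
    [[0, 0, 0], [0, 0, 0], 0],
    [[0, 0, 0], [0, 0, 0], 0],
    [[0, 0, 0], [0, 0, 0], 0],
    [[0, 0, -0.03], [0, 0, 0], 0],
    [[0, 0, -0.03], [0, 0, 0], 0],
    [[0, 0, -0.03], [0, 0, 0], 0],
    [[-0.0375, 0.005, 0], [0, 0, 0], 0],
    [[-0.0375, 0.005, 0], [0, 0, 0], 0],
    [[-0.0375, 0.005, 0], [0, 0, 0], 0],
    [[0, 0, 0], [0, 0, 0], 0]
  ]
}}

```text
time_s: 26.55
tcp_pos: [0.532, -0.0412, 0.3648]
eef_rot: [-179.9, 0.1, -96.9]
contact_force: [-0.4, -0.2, -0.6]
gripper_width: 0.0879
```

Run:
```python
from h import *
from ins import org,a
s=r.get_state(); print(s["time_s"],s["tcp_pos"],s["contact_force"])
im=r.capture("top").astype(int); t=cam("top")
# colour profile along the loaded axis, seen on the top line of the rolls
for z,nm in((.1425,"roll top"),):
    S=np.arange(.02,.135,.0025); px=proj(t,[org+k*a+[0,0,z-org[2]] for k in S]).round().astype(int)
    for k,(u,v) in zip(S,px): print(round(k*1e3,1),im[v,u].tolist(),end="; ")
c=[proj(t,[[.53,.057,.064]])[0]]; u,v=c[0].round().astype(int); print("\nred there:",im[v,u])
for n,w in(("rack",(263,155)),("bottle",(343,146)),("cup",(187,157))):
    o=cv2.imread("pics/top0.png")[...,::-1].astype(int); print(n,np.abs(im-o)[w[1]-18:w[1]+18,w[0]-25:w[0]+25].mean().round(1))
```

```text
26.55 [ 0.53199623 -0.04120607  0.36484551] [-0.40296874 -0.18875701 -0.55983962]
20.0 [56, 62, 64]; 22.5 [58, 63, 66]; 25.0 [60, 65, 68]; 27.5 [60, 65, 68]; 30.0 [60, 64, 66]; 32.5 [57, 62, 65]; 35.0 [46, 56, 82]; 37.5 [40, 65, 126]; 40.0 [36, 73, 157]; 42.5 [39, 81, 168]; 45.0 [40, 82, 172]; 47.5 [41, 83, 173]; 50.0 [42, 84, 174]; 52.5 [41, 85, 175]; 55.0 [43, 87, 176]; 57.5 [60, 86, 156]; 60.0 [60, 86, 156]; 62.5 [115, 117, 114]; 65.0 [172, 162, 70]; 67.5 [195, 183, 55]; 70.0 [199, 188, 56]; 72.5 [197, 186, 57]; 75.0 [184, 174, 53]; 77.5 [178, 168, 51]; 80.0 [170, 160, 49]; 82.5 [115, 101, 35]; 85.0 [87, 75, 31]; 87.5 [53, 50, 30]; 90.0 [28, 30, 28]; 92.5 [22, 27, 29]; 95.0 [22, 27, 28]; 97.5 [22, 27, 28]; 100.0 [20, 25, 27]; 102.5 [20, 25, 26]; 105.0 [20, 26, 27]; 107.5 [22, 26, 27]; 110.0 [22, 25, 27]; 112.5 [21, 25, 26]; 115.0 [23, 29, 30]; 117.5 [40, 52, 55]; 120.0 [60, 79, 84]; 122.5 [71, 96, 101]; 125.0 [73, 97, 104]; 127.5 [73, 97, 103]; 130.0 [73, 98, 104]; 132.5 [73, 97, 104]; 
red there: [167  38  36]
rack 33.0
bottle 34.6
cup 30.7
```

Run:
```python
from h import *
im=np.ascontiguousarray(r.capture("top")[...,::-1]); o=cv2.imread("pics/top0.png")
for n,(x,y) in(("rack",(263,155)),("bottle",(343,149)),("cup",(187,155)),("red",(243,219))):
    h=14; T=o[y-h:y+h,x-h:x+h]; m=cv2.matchTemplate(im[y-h-12:y+h+12,x-h-12:x+h+12],T,cv2.TM_CCOEFF_NORMED); _,b,_,l=cv2.minMaxLoc(m); print(n,round(b,3),(l[0]-12,l[1]-12))
```

```text
rack 0.688 (0, 0)
bottle 0.999 (0, 0)
cup 0.999 (0, 0)
red 0.16 (12, -10)
```

Run:
```python
from h import *
im=r.capture("top")[...,::-1]; o=cv2.imread("pics/top0.png")
for x in(o,im):
    p=x[200:240,225:262].astype(int); m=(p[...,2]>2*p[...,1])&(p[...,2]>60); v,u=np.nonzero(m); print(m.sum(),u.mean()+225,v.mean()+200,u.min()+225,u.max()+225)
s=r.get_state(); print(s["time_s"],s["gripper_width"],s["contact_force"].round(1)); r.close_job()
```

```text
143 241.4125874125874 219.45454545454544 237 247
128 241.2421875 220.125 237 247
26.7 0.08778178870618407 [ 0.2 -0.3 -0.7]
the job is handed in; nothing more can be done
```

The dispenser is loaded: the blue roll is home against the collar, the small yellow roll is snug behind it, and the black cap is on hollow side first. I let go of everything and handed the job in at 26.7 s. No verdict came back.

**Method:** I found the spindle from two wrist-camera views. It sits about 5 mm low, and its axis points 6.7° off world y. Each part was pushed home in 1 mm steps until contact, and the highest wrist force I read was about 12 N, against the 25 N limit.

**Last checks:**
- **Stack position:** a top-camera colour profile puts the edges about 36, 61, 86 and 117 mm along the spindle; the ideal values are 35, 60, 85 and 117. The parts touch each other with no gaps.
- **Bystanders:** the bottle and pen cup matched their starting images exactly. The tube rack also showed no shift, but its match was weaker (0.69), and I put that down to the arm's shadow.
- **Red roll:** template matching failed here (0.16), because the neighbouring rolls were gone and the arm may have shaded the spot. A colour check instead put it within 1 pixel of where it started.
- **Robot:** the gripper was open and clear of everything, with about 0 N of contact force.

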